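# Reset the dust extractor's control box with a screwdriver

## Robot

A 6-joint arm with a two-finger parallel gripper is mounted at the origin on a cart in front of the work surface, level with it; the furniture and walls round the work are solid. World frame = base frame: x ahead of the robot, y to its left, z up, the work surface at z = 0. Lengths are in m, angles in degrees, forces in N, time in s.
With the tool pointing down it reaches from about 0.4 to 0.825 m from the base axis. Payload 7 kg.
Tool frame: the origin (TCP) lies at the very end of the fingers, on their centre line; the grasp point (between the pads) lies 19 mm behind it; z points along the fingers, y is the line along which they close (so a half turn about z gives the same grasp; the last joint's range is limited). The gripper opens to 88 mm and grips with 3 to 60 N. Pads are 19 mm wide; open, the fingers measure 130 mm over their backs; the gripper's body (78 mm by 193 mm) begins 47 mm behind the grasp point.
Start: joints at [90.132, 20.546, 0.682, 0, -70.136, -16.507], TCP at [0.19, 0.648, 0.227] pointing down, gripper open.
Joint ranges: [-176.03, 176.03], [-82.01, 121.73], [-58.28, 71.71], [-173.87, 95.51], [-174.79, -0.11], [-173.66, 173.66]. Speed limits (degrees/s): [136.94, 136.94, 172.46, 180, 180, 180].

## Interface

Orientations are given as [roll, pitch, yaw] about the fixed x, y, z axes, in that order (R = Rz(yaw) Ry(pitch) Rx(roll)).
In Python, from plant import get_state, imaging, r, finder gives the robot as it stands.
- The arm moves only by the shell command python3 -m handwheel 'ROWS' [FORCE]. ROWS is JSON, a list of rows, each a list of 5 numbers: the closure, from 0 (fully open) to 1 (shut), then the shift along the world's x, y, z in cm, then the turn about the world's z in degrees. A call has 1 to 8 rows; each row is the pose to reach, as a shift and turn from the pose commanded when the call began; what a row does not reach only later rows make up. A row lasts 1/8 s, in which the tool goes at most 62.5 mm and 10.7 degrees, less where a joint would pass 70% of its speed; a pose out of reach is approached as far as the arm can. A call with a gripper value outside its range is refused whole. The fingers move at their own pace and stop on an object; FORCE is the grip in N (left out, the last holds). Time passes only in rows, so rows that repeat a pose let the fingers close. It gives the time, the measured TCP pose, the force, the opening and the grip force at its end, in the units of the state.
- get_state(): the state, without advancing time (a new reading comes with each control period).
- imaging.capture(name): name is "side" or "top" or "wrist"; returns (picture, depth): 480x640x3 uint8, red, green, blue; 480x640 float32, m along the optical axis (not along the pixel's ray), 0 where there is no reading.
- imaging.get_calibration(name): a dict with "fx", "fy", "cx", "cy" (pixels), "rvec" (rotation vector, rad) and "tvec" (3), from world to camera coordinates, as OpenCV has them; the wrist camera has in their place "hand_eye" (4x4, takes a point from camera to tool coordinates, whose origin is the TCP and whose axes are the flange's). Camera axes: x right, y down, z forward; pixel columns grow to the right and rows downward; lengths in m; the calibration is good to about 2 mm. A picture is of the moment at which its call begins: read the wrist's pose just before it. get_calibration takes no time and is no camera call.
- r.close_job(): hands the job in; it is judged then, once.
Trained networks look in the newest picture that a camera, given by its name, has taken for a name from the list of things; names that differ only in an ending like _2 or _b are one class to them, and where a whole thing is asked for, a point or a joint stands for the part that bears it (a point fixed in the world has none). Each returns a list of dicts, best first, with "p" (0 to 1); they miss things now and then, are a little off and sometimes report something else, mostly with a low value. They report only what shows in the picture. A call takes as long as a camera call. They do not tell look-alikes from the thing itself.
- finder.cut_out(camera, query): "region" (480x640 bool, what is visible of it) and "pixel" ([column, row] in pixels, amid what is visible of it).
The state is a dict: "time_s": time; "joints": joint angles; "qd": joint speeds; "joint_torque": joint torques, N m; "tcp_pos": TCP position; "eef_rot": TCP orientation; "contact_force": force on the tool from outside, world axes, zero at the start; "moment": the same for the moment, N m; "gripper_width": finger opening in m; "gripper_force": force on a finger pad.
Only numpy, scipy, OpenCV 4.12 (cv2) and the standard library are available. Lean on these libraries where they do the work, as an engineer would, in place of code of your own. Each camera call takes 0.05 s, during which the arm holds its last target. There are 200 camera calls.

## Task

The dust extractor has tripped: take the screwdriver by its handle out of the tool rack, put its blade down the round hole in the top of the grey control box and press the recessed reset button fully down with it, without forcing it. Keep the button down for at least three seconds and finish still gripping the screwdriver and holding the button down: do not pull it out or let go. Leave the chisel in the rack, and do not disturb the roll of tape and the wooden offcut.

Things in the scene. Friction and masses are not known exactly. Their poses are not given: they have to be found in the camera images.
- screwdriver: Screwdriver, 206 mm long, 90 g, standing tip down in one slot of the rack. Black round handle 23 to 25 mm across, resting on the rack's top board: it spans heights 135 to 233 mm. Round steel shank 6 mm thick, 108 mm long, with a flat blade 6 x 4 mm. May lean up to 2 degrees. Origin 103 mm from the tip and 11 mm beside the axis; own y axis from blade to handle (up), handle from y = 5 to 103 mm.
- screwdriver_tip (a point): End of the screwdriver's blade, on its axis.
- screwdriver_handle (a point): Point on the screwdriver's axis 173 mm from the tip and 33 mm below the handle's top end: a good place to grip, with room for the palm above the handle.
- chisel: 12 mm bench chisel, 250 mm long, 130 g, standing blade down in the rack's other slot (which slot holds which tool varies). Wooden handle 25 to 27 mm across, its top 260 mm above the bench. It stays where it is. Origin 11 mm beside its axis, at the height of the rack's top.
- rack: Wooden tool rack screwed to the bench: slotted top board 80 x 190 mm and 30 mm thick on two side panels, top 135 mm above the bench. Origin at the centre of its underside; y axis along its length. Two slots through the board, 15 mm along x and 10 mm along y, at y = +55 and -55 mm, with a tool standing in each.
- control_box: Grey control box bolted to the bench, 100 x 140 x 75 mm (x, y, z), origin at the centre of its underside. On its top a fixed black rotary selector (34 mm wide, 17 mm high) at (0, -28) mm, and its only hole, the round aperture, at (-12, 32) mm, inside a steel bezel ring of 33 mm outer and 23 mm inner diameter, 2 mm high. Steel lugs at both ends.
- aperture (a point): Centre of the aperture, level with the box's top face (75 mm above the bench). The straight vertical bore is 16 mm in diameter, its mouth widened by a 3 mm chamfer.
- button_top (a point): Centre of the top face of the recessed reset button, a plain metal plunger 14 mm in diameter at the bottom of the bore: 28 mm below the box's top face while released. It moves down with the button.
- reset_button (a joint): How far the button is pressed (m): 0 released, 0.008 at its stop. A spring pushes back with 2 N at the start of the travel and 6 N at the stop; it counts as fully down from 0.005 (4.5 N). It springs back when let go.
- tape_roll: Roll of masking tape lying flat, 100 mm in diameter, 25 mm high; origin at the centre of its underside. Bystander.
- offcut: Wooden offcut 55 x 100 x 20 mm lying flat; origin at the centre of its underside. Bystander.
Things that resemble listed ones, but are neither listed nor needed, are in the scene too. There is more than one size of the screwdriver; the one meant has the size given above.

How it is judged:
By the outcome, as a careful person would: the job done as asked, in the order asked, and still so for the second after the job is handed in, while the arm keeps its last pose, push and grip.
It also fails if it takes over 51 s, if anything falls off the work surface, if the arm or the gripper's body presses on something with over 40 N, if the wrist force passes 120 N, or if a joint passes its speed limit or range.

## Working session

There is one attempt and no reset: what is moved stays moved. The work goes in short steps, Python scripts to look and compute and a shell command to move; the robot and the scene stay as the last step left them, time stands still between calls to the robot, and variables do not carry over. Pictures are saved under pics/ and viewed, at most 10 in all, crops included, and the job is handed in when it is done.

```bash
mkdir -p pics; cat > h.py <<'E'
import numpy as np, cv2
from scipy.spatial.transform import Rotation as R
from plant import get_state, imaging, r, finder
def cam(name, st=None):
    c=imaging.get_calibration(name); K=np.array([[c['fx'],0,c['cx']],[0,c['fy'],c['cy']],[0,0,1]])
    if 'hand_eye' in c:
        T=np.eye(4);T[:3,:3]=R.from_euler('xyz',st['eef_rot'],degrees=True).as_matrix();T[:3,3]=st['tcp_pos']
        W=T@np.array(c['hand_eye'])
    else:
        M=np.eye(4);M[:3,:3]=cv2.Rodrigues(np.array(c['rvec'],float))[0];M[:3,3]=np.ravel(c['tvec']);W=np.linalg.inv(M)
    return K,W
def cloud(depth,K,W):
    v,u=np.mgrid[:480,:640]; z=depth
    P=np.stack([(u-K[0,2])/K[0,0]*z,(v-K[1,2])/K[1,1]*z,z],-1)
    return P@W[:3,:3].T+W[:3,3]
def shot(name):
    st=get_state(); p,d=imaging.capture(name); K,W=cam(name,st)
    return p,d,cloud(d,K,W),K,W
def save(f,p): cv2.imwrite('pics/'+f,cv2.cvtColor(p,cv2.COLOR_RGB2BGR))
E
python3 - <<'E'
from h import *
print(get_state())
for n in ['top','side']:
    p,d,P,K,W=shot(n); save(n+'.png',p); np.savez(n+'.npz',p=p,d=d,P=P,K=K,W=W)
    print(n,W.round(3).tolist(),K[0,0])
    for q in ['screwdriver','chisel','rack','control_box','aperture','tape_roll','offcut']:
        try:
            for o in finder.cut_out(n,q)[:4]:
                m=o['region']&(d>0); X=P[m]
                print(q,round(o['p'],2),np.round(o['pixel']),m.sum(),np.percentile(X,[2,50,98],axis=0).round(3).tolist() if m.any() else '')
        except Exception as e: print(q,e)
E
```

```text
{'time_s': 0.0, 'joints': array([ 9.01313668e+01,  2.05922727e+01,  6.34314601e-01, -2.11248049e-02,
       -7.01383640e+01, -1.65073776e+01]), 'qd': array([-0.0838027 , -0.09037564, -0.0763829 ,  0.00647113, -0.0442684 ,
       -0.00832482]), 'joint_torque': array([ 8.34954608e-05, -5.82722247e+01,  2.93058103e+01,  6.99725792e+00,
        6.95596682e-03, -1.44915562e-04]), 'tcp_pos': array([0.19018567, 0.6471278 , 0.22561421]), 'eef_rot': array([ 1.79902005e+02, -8.33147434e-03, -1.63831976e+01]), 'contact_force': array([ 0.20981777, -0.12162212,  0.02011996]), 'moment': array([-0.02608085, -0.01219495, -0.01799057]), 'gripper_force': 0.0, 'gripper_width': 0.08791889205454334}
top [[-0.013, -0.999, 0.038, 0.523], [-1.0, 0.013, 0.004, 0.181], [-0.004, -0.038, -0.999, 1.258], [0.0, 0.0, 0.0, 1.0]] 499.1619652878409
screwdriver 0.76 [226. 183.] 1041 [[0.661, 0.304, -0.002], [0.721, 0.433, 0.026], [0.855, 0.496, 0.036]]
screwdriver 0.64 [223. 304.] 233 [[0.402, 0.353, 0.001], [0.424, 0.434, 0.014], [0.458, 0.476, 0.02]]
chisel 0.74 [277. 252.] 132 [[0.532, 0.271, 0.183], [0.542, 0.279,
[... 1161 characters left out ...]
36]]
chisel 0.73 [310. 271.] 676 [[0.529, 0.278, 0.141], [0.539, 0.293, 0.223], [0.553, 0.297, 0.262]]
rack 0.6 [324. 289.] 4533 [[0.47, 0.15, 0.011], [0.525, 0.271, 0.135], [0.584, 0.331, 0.138]]
control_box 0.62 [364. 200.] 2829 [[0.475, -0.133, 0.001], [0.528, -0.034, 0.075], [0.598, 0.016, 0.092]]
aperture 0.78 [365. 198.] 2781 [[0.475, -0.132, 0.002], [0.529, -0.034, 0.075], [0.6, 0.016, 0.091]]
tape_roll 0.64 [250. 231.] 1039 [[0.723, 0.045, -0.001], [0.77, 0.094, 0.023], [0.817, 0.138, 0.028]]
offcut 0.7 [403. 302.] 1187 [[0.352, 0.117, 0.003], [0.378, 0.173, 0.021], [0.405, 0.215, 0.024]]
offcut 0.68 [248. 230.] 965 [[0.723, 0.045, 0.002], [0.77, 0.095, 0.023], [0.817, 0.139, 0.029]]
```

View pics/top.png

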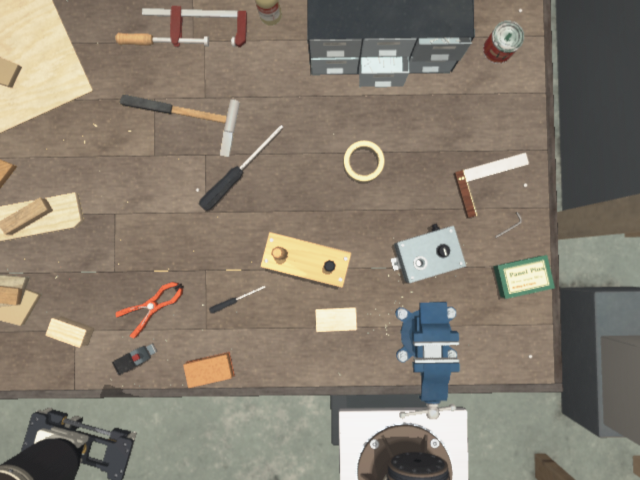

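View pics/side.png

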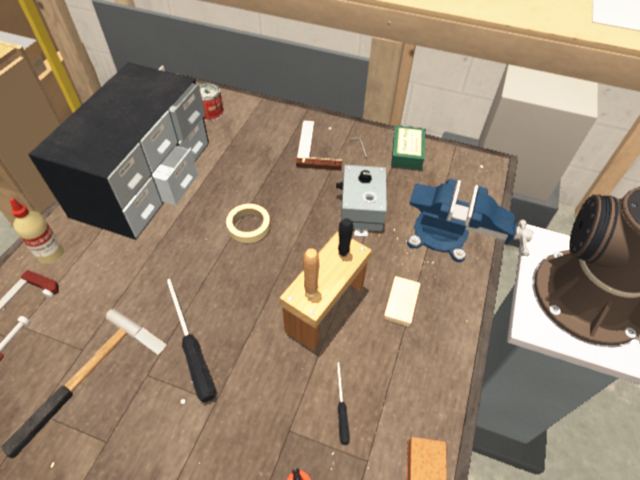

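The screwdriver candidates in the side view are (346,237), black and standing in the rack; (341,424), small and loose; and (195,364), large and loose. The one in the rack fits: it stands with its handle from about 135 to 233 mm, beside the wooden-handled chisel at (310,271). The only hole in the grey box is at about (420,263) in the top view. I'll confirm the screwdriver in a crop.

```bash
python3 - <<'E'
from h import *
s=np.load('side.npz'); t=np.load('top.npz')
c=s['p'][200:330,270:410]; c2=t['p'][215:300,255:475]
A=cv2.resize(c,(560,520),interpolation=3); 
B=cv2.resize(c2,(770,298),interpolation=3)
out=np.zeros((598,800,3),np.uint8); A=cv2.resize(A,(323,300)); out[:300,:323]=A; out[300:598,:770]=B; save('crop1.png',out)
for n,d in(('side',s),('top',t)):
    P=d['P']
    for nm,c0 in (('sd',(0.514,0.181)),('ch',(0.541,0.284))):
        m=(np.hypot(P[...,0]-c0[0],P[...,1]-c0[1])<.025)&(P[...,2]>.15)
        X=P[m]
        for a,b in((.15,.19),(.19,.22),(.225,.27)):
            k=(X[:,2]>a)&(X[:,2]<b)
            if k.sum()>3: print(n,nm,a,k.sum(),X[k].mean(0).round(4),(X[k].max(0)-X[k].min(0)).round(3),X[k][:,2].max())
# rack top rect, box top rect
P=t['P']
for nm,(x0,x1,y0,y1,z0,z1) in dict(rack=(.44,.62,.12,.35,.125,.145),box=(.45,.63,-.16,.03,.068,.08)).items():
    m=(P[...,0]>x0)&(P[...,0]<x1)&(P[...,1]>y0)&(P[...,1]<y1)&(P[...,2]>z0)&(P[...,2]<z1)
    print(nm,cv2.minAreaRect(P[m][:,:2].astype(np.float32)*1000))
vm=(P[...,0]>.2)&(P[...,0]<.45)&(P[...,1]>-.15)&(P[...,1]<.06); print('vise zmax',P[vm][:,2].max())
E
```

```text
side sd 0.15 145 [0.5116 0.1866 0.1691] [0.023 0.015 0.04 ] 0.18958895529210673
side sd 0.19 137 [0.5112 0.1878 0.2058] [0.024 0.017 0.03 ] 0.21997628722594742
side sd 0.225 128 [0.5129 0.1823 0.2312] [0.025 0.02  0.011] 0.23601019995833283
side ch 0.15 160 [0.5388 0.2922 0.1715] [0.024 0.015 0.04 ] 0.18993234350060628
side ch 0.19 128 [0.5385 0.2925 0.2055] [0.027 0.017 0.03 ] 0.2199989668428557
side ch 0.225 326 [0.5396 0.2895 0.2487] [0.028 0.025 0.038] 0.263440668986182
top sd 0.225 104 [0.5144 0.179  0.2306] [0.025 0.023 0.014] 0.2391951440788782
top ch 0.15 19 [0.5406 0.274  0.1701] [0.022 0.01  0.031] 0.1883480175222465
top ch 0.19 5 [0.5381 0.2742 0.2079] [0.019 0.008 0.019] 0.21697906359172126
top ch 0.225 145 [0.5418 0.2815 0.2543] [0.027 0.026 0.039] 0.2638355458798948
rack ((528.346923828125, 231.98880004882812), (190.5256805419922, 80.01434326171875), 74.93143463134766)
box ((537.4548950195312, -63.50538635253906), (100.02581787109375, 140.8361358642578), 15.90187931060791)
vise zmax 0.13458513074227563
```

View pics/crop1.png

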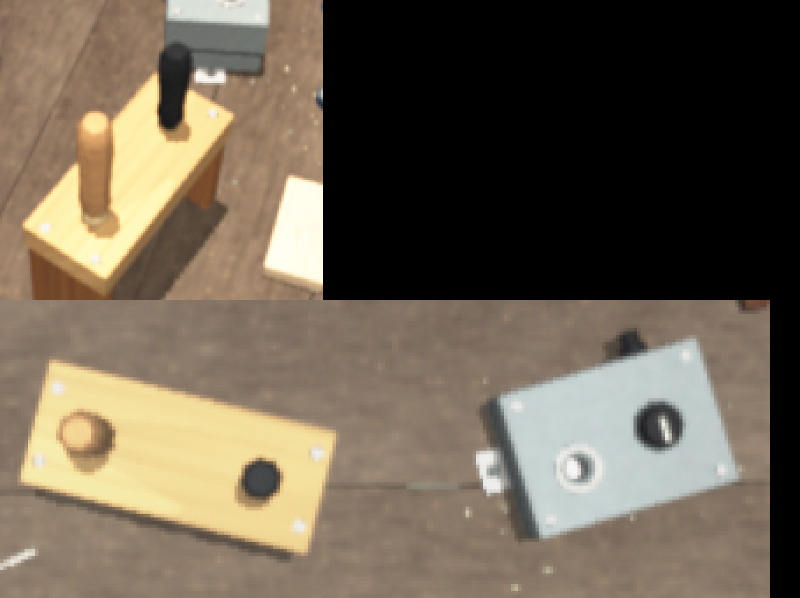

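```bash
python3 -m handwheel '[[0,0,0,4,-8],[0,0,-4,8,-18],[0,0,-8,10,-28],[0,4,-14,11,-38],[0,8,-20,11,-48],[0,12,-26,11,-58],[0,16,-30,11,-68],[0,20,-34,11,-78]]'
```

```text
time_s: 1.8
tcp_pos: [0.3792, 0.3182, 0.3373]
eef_rot: [-180.0, 0.1, -94.7]
contact_force: [1.3, 1.4, 0.1]
gripper_width: 0.0875
gripper_force: 0.0
```

The crop confirms the black-handled screwdriver in the rack, at about (330,267) in the top view, with the chisel in the other slot and the bezel ring at about (420,263). Next I move above the screwdriver.

```bash
python3 -m handwheel '[[0,4,-4,0,-4],[0,8,-8,0,-8],[0,11,-11.5,0,-10.6],[0,12.4,-12.9,0,-10.6],[0,12.4,-12.9,-2,-10.6],[0,12.4,-12.9,-4,-10.6],[0,12.4,-12.9,-4,-10.6],[0,12.4,-12.9,-4,-10.6]]'
python3 - <<'E'
from h import *
st=get_state();p,d,P,K,W=shot('wrist'); save('w1.png',p); print(st['tcp_pos'],st['eef_rot'],W.round(3).tolist())
m=(np.hypot(P[...,0]-.5145,P[...,1]-.179)<.03)&(P[...,2]>.15)&(P[...,2]<.25); X=P[m]
print(m.sum()); 
for a,b in((.15,.19),(.19,.22),(.222,.25)):
    k=(X[:,2]>a)&(X[:,2]<b)
    if k.sum()>5: print(a,k.sum(),X[k].min(0).round(4),X[k].max(0).round(4),X[k].mean(0).round(4))
E
```

```text
time_s: 2.8
tcp_pos: [0.5028, 0.1911, 0.2975]
eef_rot: [-179.9, 0.0, -105.0]
contact_force: [-0.2, -0.8, -0.1]
gripper_width: 0.0872
gripper_force: 0.0
[0.50276594 0.19112403 0.29751898] [-1.79946440e+02  3.30710839e-02 -1.04960085e+02] [[-0.966, 0.245, 0.082, 0.482], [0.258, 0.918, 0.302, 0.11], [-0.001, 0.312, -0.95, 0.457], [0.0, 0.0, 0.0, 1.0]]
1495
0.15 255 [0.5038 0.1662 0.1503] [0.5256 0.1857 0.1899] [0.5124 0.1704 0.1677]
0.19 274 [0.5033 0.1656 0.1903] [0.5265 0.1768 0.22  ] [0.5124 0.1693 0.2072]
0.222 943 [0.5034 0.1659 0.222 ] [0.529  0.1908 0.2358] [0.5151 0.1765 0.2315]
```

View pics/w1.png

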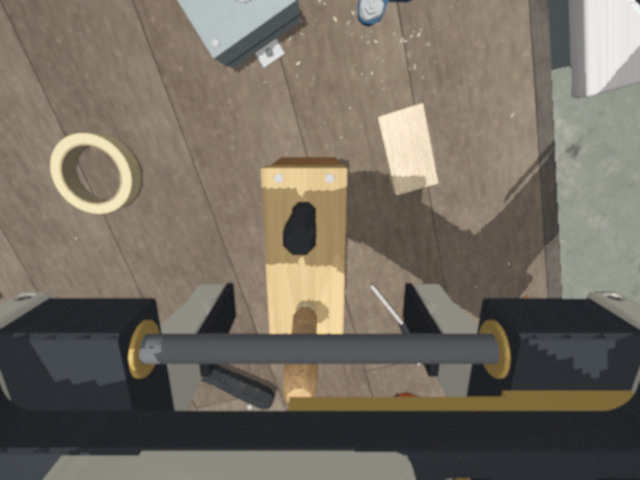

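The wrist view shows the handle top at (302,230), with the chisel closer to the fingers at (300,350). The TCP sits 12 mm short in both x and y, so I'll align it, descend and grip.

```bash
python3 -m handwheel '[[0,1.2,-1.2,0,0],[0,1.2,-1.2,0,0],[0,1.2,-1.2,-3,0],[0,1.2,-1.2,-6,0],[0,1.2,-1.2,-9,0],[0,1.2,-1.2,-11,0],[0,1.2,-1.2,-11.6,0],[0,1.2,-1.2,-11.6,0]]'
```

```text
time_s: 3.85
tcp_pos: [0.5147, 0.179, 0.1809]
eef_rot: [-180.0, -0.0, -105.0]
contact_force: [0.4, 0.5, 0.2]
gripper_width: 0.0876
gripper_force: 0.0
```

```bash
python3 -m handwheel '[[0.5,0,0,0,0],[0.7,0,0,0,0],[0.9,0,0,0,0],[1,0,0,0,0],[1,0,0,0,0],[1,0,0,0,0],[1,0,0,0,0],[1,0,0,0,0]]' 40
```

```text
time_s: 4.85
tcp_pos: [0.5145, 0.179, 0.1805]
eef_rot: [-180.0, -0.0, -105.0]
contact_force: [0.4, -1.1, 0.1]
gripper_width: 0.0243
gripper_force: 40.0
```

```bash
python3 -m handwheel '[[1,0,0,1,0],[1,0,0,3,0],[1,0,0,5,0],[1,0,0,7,0],[1,0,0,9,0],[1,0,0,11,0],[1,0,0,12.5,0],[1,0,0,13,0]]'
```

```text
time_s: 5.85
tcp_pos: [0.5146, 0.1791, 0.3117]
eef_rot: [-179.9, 0.1, -105.0]
contact_force: [0.2, -0.3, -1.3]
gripper_width: 0.0242
gripper_force: 40.0
```

```bash
python3 -m handwheel '[[1,0,-2,0,0],[1,0,-5,0,0],[1,0,-8.5,0,0],[1,0,-12,0,0],[1,0,-15.5,0,0],[1,0,-18.5,0,0],[1,0.3,-20.8,0,0],[1,0.3,-21.5,0,0]]'
python3 - <<'E'
from h import *
st=get_state(); print(st['tcp_pos'],st['gripper_width'],st['contact_force'])
for n in ('side','wrist'):
    p,d,P,K,W=shot(n); np.savez(n+'2.npz',p=p,d=d,P=P,K=K,W=W); save(n+'2.png',p)
    m=(np.hypot(P[...,0]-.517,P[...,1]+.036)<.03)&(P[...,2]>.12)&(P[...,2]<.2)
    v,u=np.where(m); print(n,m.sum(),(u.min(),u.max(),v.min(),v.max()) if m.any() else '')
E
python3 - <<'E'
import cv2
a=cv2.imread('pics/side2.png')[60:260,270:470]; b=cv2.imread('pics/wrist2.png')
cv2.imwrite('pics/c2.png',cv2.hconcat([cv2.resize(a,(400,400),interpolation=3),cv2.resize(b,(400,300)) if 0 else cv2.copyMakeBorder(cv2.resize(b,(400,300)),0,100,0,0,0)]))
E
```

```text
time_s: 6.85
tcp_pos: [0.5167, -0.0378, 0.3098]
eef_rot: [179.9, -0.0, -105.1]
contact_force: [0.2, 0.1, -1.8]
gripper_width: 0.0238
gripper_force: 40.0
[ 0.51670384 -0.03784708  0.30981063] 0.023804833466701793 [ 0.22604087  0.1112315  -1.78247295]
side 40 (np.int64(373), np.int64(377), np.int64(157), np.int64(172))
wrist 79 (np.int64(315), np.int64(321), np.int64(218), np.int64(232))
```

View pics/c2.png

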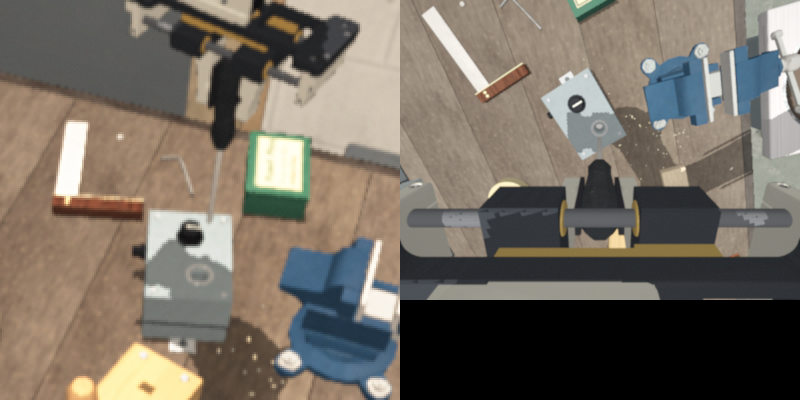

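The left panel (side view) shows the shank tip above the box at about (375,172) full-frame, and the bezel at about (370,197). The right panel (wrist view) has the bezel at about (317,205). Next I enlarge both and measure the tip against the bezel.

```bash
python3 - <<'E'
from h import *
a=cv2.imread('pics/side2.png')[125:225,325:425]; b=cv2.imread('pics/wrist2.png')[160:260,270:370]
cv2.imwrite('pics/c3.png',cv2.hconcat([cv2.resize(x,(400,400),interpolation=cv2.INTER_CUBIC) for x in(a,b)]))
for n in('side','wrist'):
    z=np.load(n+'2.npz');P=z['P']
    m=(np.hypot(P[...,0]-.517,P[...,1]+.036)<.03)&(P[...,2]>.1)&(P[...,2]<.3)
    X=P[m]; 
    for lo in np.arange(.1,.3,.02):
        k=(X[:,2]>lo)&(X[:,2]<=lo+.02)
        if k.sum()>2: print(n,lo.round(2),k.sum(),X[k].mean(0).round(4))
    m=(np.hypot(P[...,0]-.517,P[...,1]+.036)<.04)&(P[...,2]>.0755)&(P[...,2]<.0795)
    # bezel: grey-level check
    for q in ('aperture','button_top','screwdriver_tip'):
        pass
    p=z['p'];K=z['K'];W=z['W'];Wi=np.linalg.inv(W)
    def pr(x): c=Wi[:3,:3]@np.array(x)+Wi[:3,3]; return (K@c/c[2])[:2].round(1)
    print(n,'aperture pred',pr([.517,-.036,.077]),'tip pred',pr([.517,-.038,.157]))
E
```

```text
side 0.16 18 [ 0.5153 -0.0368  0.171 ]
side 0.18 20 [ 0.5155 -0.0369  0.1906]
side 0.2 19 [ 0.515  -0.0373  0.2096]
side 0.22 22 [ 0.5153 -0.0367  0.2298]
side 0.24 23 [ 0.5152 -0.0362  0.2503]
side 0.26 45 [ 0.5142 -0.0312  0.2732]
side 0.28 101 [ 0.5144 -0.0306  0.2895]
side aperture pred [369.1 197.3] tip pred [373.2 171.8]
wrist 0.16 31 [ 0.5174 -0.0413  0.1717]
wrist 0.18 46 [ 0.5179 -0.0411  0.1904]
wrist 0.2 52 [ 0.5177 -0.041   0.2104]
wrist 0.22 68 [ 0.5175 -0.0407  0.2295]
wrist 0.24 54 [ 0.5175 -0.0409  0.2465]
wrist 0.26 56 [ 0.5157 -0.0462  0.2773]
wrist 0.28 541 [ 0.5161 -0.0467  0.2894]
wrist aperture pred [320.  204.5] tip pred [319.8 220.5]
```

View pics/c3.png

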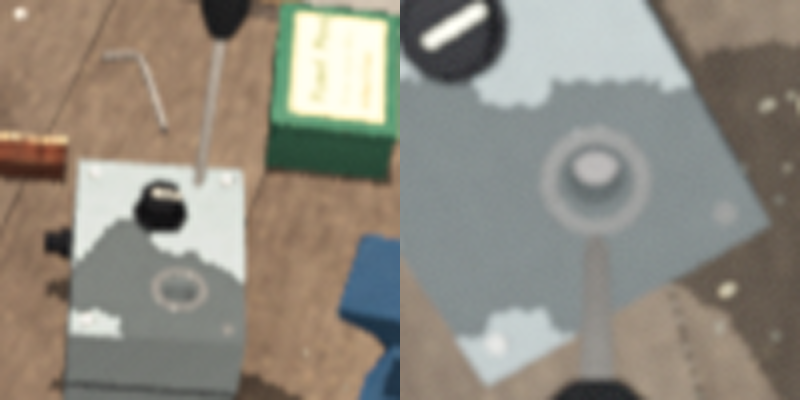

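The side view puts the bezel centre at (370,197.5) and the tip at (374.7,170.8). The wrist view puts them at (319,205.2) and (319.2,219.3). I'll triangulate both.

```bash
python3 - <<'E'
from h import *
Pm=[];
for n in('side','wrist'):
    z=np.load(n+'2.npz'); Pm.append((z['K'],z['W'],z['K']@np.linalg.inv(z['W'])[:3]))
def tri(a,b):
    X=cv2.triangulatePoints(Pm[0][2],Pm[1][2],np.array(a,float).reshape(2,1),np.array(b,float).reshape(2,1)); return X[:3,0]/X[3,0]
print('bezel',tri((370,197.5),(319,205.2)),'tip',tri((374.7,170.8),(319.2,219.3)))
for n,(K,W,_),a in(('s',Pm[0],(370,197.5)),('w',Pm[1],(319,205.2))):
    d=W[:3,:3]@np.linalg.inv(K)@[*a,1]; s=(.077-W[2,3])/d[2]; print(n,'bezel at z=.077',W[:3,3]+s*d)
for n,(K,W,_),a in(('s',Pm[0],(374.7,170.8)),('w',Pm[1],(319.2,219.3))):
    d=W[:3,:3]@np.linalg.inv(K)@[*a,1]; s=(.156-W[2,3])/d[2]; print(n,'tip at z=.156',W[:3,3]+s*d)
E
```

```text
bezel [ 0.51608899 -0.03572953  0.07724287] tip [ 0.51538115 -0.03997578  0.15905852]
s bezel at z=.077 [ 0.51493971 -0.0359589   0.077     ]
w bezel at z=.077 [ 0.51840222 -0.03544579  0.077     ]
s tip at z=.156 [ 0.51500171 -0.04307452  0.156     ]
w tip at z=.156 [ 0.51734065 -0.03901158  0.156     ]
```

```bash
python3 -m handwheel '[[1,0,0.3,-1,0],[1,0,0.3,-3,0],[1,0,0.3,-5,0],[1,0,0.3,-6,0],[1,0,0.3,-6,0],[1,0,0.3,-6,0]]'
python3 - <<'E'
from h import *
st=get_state(); print(st['tcp_pos'])
ims=[]
for n,(y,x) in (('side',(147,320)),('wrist',(160,270))):
    p,d,P,K,W=shot(n); np.savez(n+'3.npz',p=p,d=d,P=P,K=K,W=W)
    ims.append(cv2.resize(p[y:y+100,x:x+100],(400,400),interpolation=cv2.INTER_CUBIC))
    m=(np.hypot(P[...,0]-.517,P[...,1]+.036)<.02)&(P[...,2]>.11)&(P[...,2]<.19)
    print(n,P[m].mean(0))
save('c4.png',cv2.hconcat(ims))
E
```

```text
time_s: 7.7
tcp_pos: [0.5179, -0.0328, 0.2512]
eef_rot: [-179.9, 0.0, -104.9]
contact_force: [0.4, -0.2, -0.8]
gripper_width: 0.0245
gripper_force: 40.0
[ 0.51786939 -0.03275557  0.25120894]
side [ 0.51652847 -0.03158013  0.15249958]
wrist [ 0.51900706 -0.03600379  0.15626921]
```

View pics/c4.png

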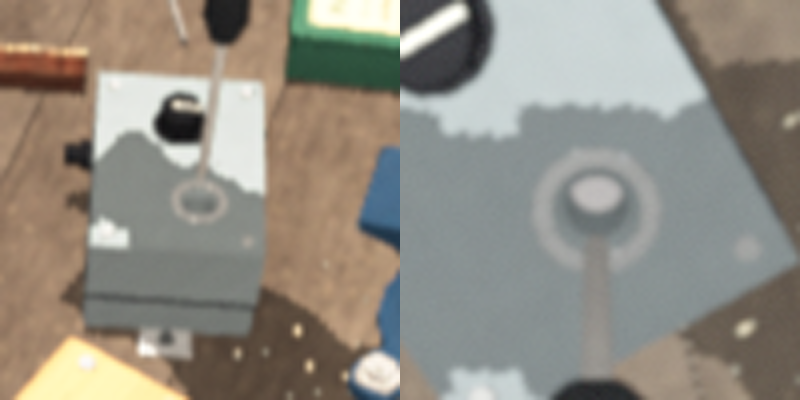

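In the side view the bezel is at (370,197.2) and the tip at (371,192). In the wrist view they are at (319,212.2) and (319.2,220).

```bash
python3 - <<'E'
from h import *
for n,b,t in(('side',(370,197.2),(371,192)),('wrist',(319,212.2),(319.2,220))):
    z=np.load(n+'3.npz');K,W=z['K'],z['W']
    def at(a,h):
        d=W[:3,:3]@np.linalg.inv(K)@[*a,1]; return (W[:3,3]+(h-W[2,3])/d[2]*d)[:2].round(4)
    print(n,'bezel',at(b,.077),'tip', [at(t,h) for h in(.095,.098,.101)])
E
```

```text
side bezel [ 0.5152 -0.0369] tip [array([ 0.5147, -0.0366]), array([ 0.5142, -0.0338]), array([ 0.5138, -0.031 ])]
wrist bezel [ 0.5186 -0.036 ] tip [array([ 0.5192, -0.0328]), array([ 0.519 , -0.0335]), array([ 0.5188, -0.0343])]
```

```bash
python3 -m handwheel '[[1,0,-0.25,0,0],[1,0,-0.25,0,0],[1,0,-0.25,-1,0],[1,0,-0.25,-2,0],[1,0,-0.25,-3,0],[1,0,-0.25,-3.7,0],[1,0,-0.25,-4,0],[1,0,-0.25,-4,0]]' 50
python3 - <<'E'
from h import *
print(get_state())
ims=[]
for n,(y,x) in (('side',(147,320)),('wrist',(160,270))):
    p,d,P,K,W=shot(n)
    ims.append(cv2.resize(p[y:y+100,x:x+100],(400,400),interpolation=cv2.INTER_CUBIC))
save('c5.png',cv2.hconcat(ims))
E
```

```text
time_s: 8.8
tcp_pos: [0.5174, -0.0355, 0.2104]
eef_rot: [180.0, -0.0, -105.0]
contact_force: [-0.5, -0.1, -1.7]
gripper_width: 0.0241
gripper_force: 50.0
{'time_s': 8.8, 'joints': array([ 1.77773657e+01,  6.46102611e+00, -2.02131510e+01,  2.58556040e-03,
       -6.33413589e+01, -3.27489943e+01]), 'qd': array([-0.00297257, -0.32349564,  0.62145395,  0.09586082, -0.27091158,
       -0.01939867]), 'joint_torque': array([-1.76142571e-04, -3.72634470e+01,  2.80055362e+01,  6.77216917e+00,
        4.74532752e-02, -1.05924391e-04]), 'tcp_pos': array([ 0.5174148 , -0.03553541,  0.21042816]), 'eef_rot': array([ 1.79988183e+02, -1.03475213e-02, -1.04970467e+02]), 'contact_force': array([-0.51200044, -0.0905424 , -1.71355909]), 'moment': array([ 0.05028434, -0.09380677,  0.02659029]), 'gripper_force': 49.99964402290061, 'gripper_width': 0.024134567512962706}
```

View pics/c5.png

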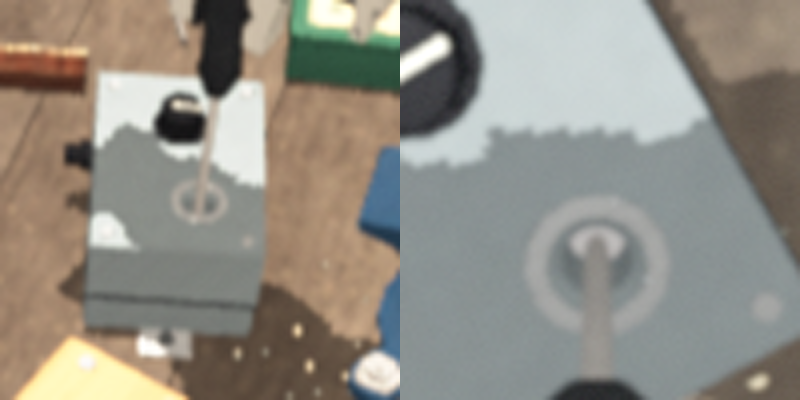

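The blade is inside the bore and well centred over the button, at (195,240) in the wrist panel. I'll press down gradually while watching the force.

```bash
python3 -m handwheel '[[1,0,0,-0.3,0],[1,0,0,-0.6,0],[1,0,0,-0.8,0],[1,0,0,-0.8,0],[1,0,0,-0.8,0]]' 60
```

```text
time_s: 9.52
tcp_pos: [0.5175, -0.0355, 0.2026]
eef_rot: [-180.0, -0.0, -105.0]
contact_force: [-1.0, 0.1, -0.9]
gripper_width: 0.0241
gripper_force: 60.0
```

```bash
python3 -m handwheel '[[1,0,0,-0.1,0],[1,0,0,-0.2,0],[1,0,0,-0.2,0],[1,0,0,-0.2,0]]'
```

```text
time_s: 10.02
tcp_pos: [0.5174, -0.0355, 0.2006]
eef_rot: [-180.0, 0.0, -105.0]
contact_force: [-0.5, 1.0, -0.8]
gripper_width: 0.0239
gripper_force: 60.0
```

```bash
python3 -m handwheel '[[1,0,0,-0.1,0],[1,0,0,-0.2,0],[1,0,0,-0.2,0],[1,0,0,-0.2,0]]'
```

```text
time_s: 10.52
tcp_pos: [0.5175, -0.0355, 0.1987]
eef_rot: [-180.0, 0.0, -105.0]
contact_force: [-0.0, 0.4, 1.3]
gripper_width: 0.024
gripper_force: 60.0
```

```bash
python3 -m handwheel '[[1,0,0,-0.1,0],[1,0,0,-0.2,0],[1,0,0,-0.3,0],[1,0,0,-0.4,0],[1,0,0,-0.4,0],[1,0,0,-0.4,0]]'
python3 - <<'E'
from h import *
f=[]
for i in range(6): imaging.capture('wrist'); f.append(get_state()['contact_force'])
print(np.mean(f,0),np.std(f,0))
E
```

```text
time_s: 11.28
tcp_pos: [0.5175, -0.0355, 0.1947]
eef_rot: [-180.0, 0.0, -105.0]
contact_force: [-0.9, 0.0, 3.7]
gripper_width: 0.024
gripper_force: 60.0
[-0.33858861  0.42805961  3.69597621] [0.45112898 0.47929688 0.38196044]
```

```bash
python3 -m handwheel '[[1,0,0,-0.1,0],[1,0,0,-0.15,0],[1,0,0,-0.15,0],[1,0,0,-0.15,0]]'
python3 - <<'E'
from h import *
f=[]
for i in range(12): imaging.capture('wrist'); f.append(get_state()['contact_force'])
print(np.mean(f,0),np.std(f,0))
E
```

```text
time_s: 12.08
tcp_pos: [0.5175, -0.0355, 0.1931]
eef_rot: [-180.0, 0.0, -105.0]
contact_force: [-1.2, 0.8, 5.1]
gripper_width: 0.0236
gripper_force: 60.0
[-0.02532476 -0.02924087  4.44647733] [0.48005587 0.35090079 0.51752769]
```

The push is about 5.4 N, which is roughly 6.8 mm of travel: fully down and short of the stop. Holding here.

```bash
for i in 1 2 3 4; do python3 -m handwheel '[[1,0,0,0,0],[1,0,0,0,0],[1,0,0,0,0],[1,0,0,0,0],[1,0,0,0,0],[1,0,0,0,0],[1,0,0,0,0],[1,0,0,0,0]]' | grep -E 'time|tcp|contact'; done
python3 - <<'E'
from h import *
f=[]
for i in range(12): p,d=imaging.capture('side'); f.append(get_state()['contact_force'])
print(np.mean(f,0))
save('end.png',p)
E
```

```text
time_s: 13.68
tcp_pos: [0.5174, -0.0355, 0.1931]
contact_force: [-0.6, -0.4, 4.4]
time_s: 14.68
tcp_pos: [0.5174, -0.0355, 0.1931]
contact_force: [-0.0, -0.3, 4.6]
time_s: 15.68
tcp_pos: [0.5174, -0.0356, 0.193]
contact_force: [-0.0, -0.9, 4.4]
time_s: 16.68
tcp_pos: [0.5174, -0.0356, 0.193]
contact_force: [0.4, 0.3, 4.7]
[0.10815527 0.09394173 4.34551609]
```

View pics/end.png

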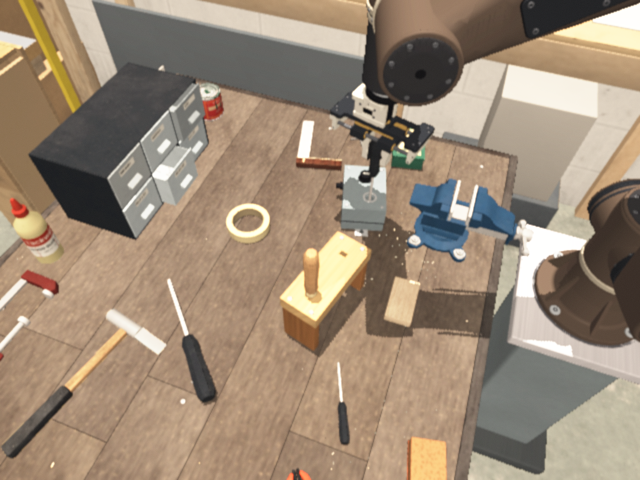

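The final view shows the blade in the aperture at (370,197) and the screwdriver still gripped. The chisel is in the rack, and the tape and offcut have not moved. The push has held steady for over 4 s.

```bash
python3 -c "
from plant import r; print(r.close_job())"
```

```text
the job is handed in; nothing more can be done
None
```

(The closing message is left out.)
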